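# Roll a vacuum nipple up the ramp onto the turning rolls and shoot the keeper bolt

### The arm

A 6-joint arm with a two-finger parallel gripper is mounted at the origin on a cart in front of the work surface, level with it; the furniture and walls round the work are solid. World frame = base frame: x ahead of the robot, y to its left, z up, the work surface at z = 0. Lengths are in m, angles in rad, forces in N, time in s.
With the tool pointing down it reaches from about 0.325 to 0.9 m from the base axis. Payload 3.5 kg.
Tool frame: the origin (TCP) lies on the front face of the gripper's body, between the roots of the fingers; the fingertips stand 73 mm ahead of it and the grasp point (between the pads) lies 54 mm ahead of it; z points along the fingers, y is the direction in which the jaws open and shut (so a half turn about z gives the same grasp; the last joint's range is limited). The gripper opens to 85 mm and grips with 20 to 120 N. Pads are 22 mm wide; open, the fingers measure 114 mm over their backs; the gripper's body (76 mm by 85 mm) begins 54 mm behind the grasp point. The pads swing forward as they close: fully open they stand 13 mm farther back than shut.
Start: joints at [-1.22, 0.276, -0.026, 1.268, 0, 1.467], TCP at [0.274, -0.562, 0.304] pointing down, gripper open.
Joint ranges: [-3.12, 3.12], [-0.85, 1.88], [-1.08, 1.24], [-1.95, 2.15], [-1.57, 1.53], [-3.14, 3.14]. Speed limits (rad/s): [2.57, 2.57, 3.14, 3.14, 3.14, 3.14].

### API

Orientations are given as a 3x3 rotation matrix whose columns are the frame's x, y, z axes.
In Python, from rig import r, grab_frame, hand_in gives the robot as it stands. The module is installed in compiled form; this text tells all that it offers.
- The arm moves only by the tool play_rows, never from a script. Its arguments are lists of equal length, an entry for each row: "fingers": the closure, from -1 (fully open) to 1 (shut); "linear": the shift along the tool's x, y, z in mm, a list of three; "twist": the turn, a rotation vector about the tool's x, y, z in rad, a list of three. In form: {"fingers": [fingers, ...], "linear": [[dx, dy, dz], ...], "twist": [[ax, ay, az], ...]}. A call has 1 to 8 rows; each row is the pose to reach, as a shift and turn from the pose commanded when the call began, along the tool's axes at that moment; what a row does not reach only later rows make up. A row lasts 1/8 s, in which the tool goes at most 62.5 mm and 10.7 degrees, less where a joint would pass 70% of its speed; a pose out of reach is approached as far as the arm can. A call with a gripper value outside its range is refused whole. The fingers move at their own pace and stop on an object; the grip force is fixed at half the most. Time passes only in rows, so rows that repeat a pose let the fingers close. It gives the time, the measured TCP pose, the force and the opening at its end, in the units of the state.
- r.read_state(): the state, without advancing time (a new reading comes with each control period).
- grab_frame(name): name is "side" or "top"; returns a dict with "img" (420x560x3 uint8, red, green, blue), "fx", "fy", "cx", "cy" (pixels), "distortion" ([k1, k2, p1, p2, k3] as OpenCV has them; the pictures are not rectified), "rvec" (rotation vector, rad) and "tvec" (3), from world to camera coordinates, as OpenCV has them. Camera axes: x right, y down, z forward; pixel columns grow to the right and rows downward; lengths in m; the calibration is good to about 2 mm. A picture is of the moment at which its call begins. There is no depth.
- hand_in(): hands the job in, once; it reports no verdict.
The state is a dict: "t": time; "joint_pos": joint angles; "qd": joint speeds; "tau": joint torques, N m; "position": TCP position; "eef_rot": TCP orientation; "ft_force": force on the tool from outside, world axes, zero at the start; "torque": the same for the moment, N m; "finger_gap": finger opening in m.
Only numpy, scipy, OpenCV 4.12 (cv2) and the standard library are available. Lean on these libraries where they do the work, as an engineer would, in place of code of your own. Each camera call takes 0.05 s, during which the arm holds its last target.

### The job

Push the steel nipple with the fingertips up the loading ramp, steadily and without leaving it to roll free on the slope, until it drops between the two shafts of rubber wheels at the top and lies there by the buffers. Then push the keeper bolt fully home behind it, so that it cannot roll back down. The nipple is rolled only: do not lift or carry it, and leave the other things on the bench where they are.

Things in the scene. Friction and masses are not known exactly. Their poses are not given: they have to be found in the camera images.
- nipple: Loose stainless nipple, about 0.4 kg: tube of 44 mm diameter with a round 55 mm flange at each end (rims 5 mm wide, tapering to the tube within 8.5 mm of the ends), 130 mm long, slippery. Lies on its side on the bench before the ramp and rolls on its flanges, centre 27.5 mm above what it rolls on. Origin at its centre; its own y is the tube axis (x and z turn as it rolls)
- stand: Fixed aluminium stand with ramp and wheels. Origin on the bench (z = 0) under it; +x points up the ramp, away from the robot, +y to the left, z up; other entries use this frame. Side plates 143 mm apart inside, 58 mm high, x = 0 to 112 mm, round the wheels; stop plate behind, 52 mm high, its two rubber buffers' faces at x = 93.5 mm. Only the bolt's knob (75 mm) is taller
- ramp: Steel sheet of the ramp, part of the stand. Origin in the middle of its lower edge (stand x = -110 mm, 2 mm high), on the upper face; x runs up the 9.2 degree slope (140.8 mm, to stand x = 29 mm, z = 24.5 mm), y left. Cheeks 140 mm apart stand 20 mm above it; on the bench before its foot they flare out to 180 mm apart at stand x = -154 mm, 25 mm high
- nest (a point): Nipple's centre when it lies between the wheels: stand x = 62, y = 0, z = 46.9 mm. Two free-turning shafts with rubber wheels of 22 mm diameter at stand x = 42 and 82 mm, axes 14 mm high, wheels from y = +-50 to +-69 mm under the flanges. The nipple crosses the front wheels with its centre at z = 52.5 mm, then drops 5.6 mm by itself and stays. 6 mm of end play in y is normal
- keeper_bolt (a joint): Keeper bolt: steel rod of 10 mm diameter along the stand's y at x = 27.5 mm, z = 45 mm, in a dark guide block outside the left side plate. 0 = drawn out, clear of the ramp; 0.045 m = fully home, its tip 36 mm inside the left side plate, behind the nipple's left flange. Moves toward the stand's -y with about 2 N of friction and stays where it is left
- bolt_knob (a point): Centre of the top of the bolt's upright black knob (18 mm diameter, 38 mm high, top 75 mm above the bench), which moves with the bolt: 165 mm left of the stand's middle when drawn out, 120 mm when home. The guide block, 57 mm high, ends 108 mm left of the middle; the outer side of the knob is free
- marker: Bystander: marker pen, 14 x 126 x 12 mm, lying to the right of the ramp; origin under its centre. Leave it
- blank_flange: Bystander: round steel blank flange, 70 mm diameter, 13 mm thick, lying to the right of the stand; origin under its centre. Leave it
- dropper: Bystander: small white dropper bottle with black cap, 32 mm diameter, 84 mm high, standing to the left of the ramp; origin under its centre. Leave it
Not all that is in view belongs to the job. Of the things shaped like the nipple, the stainless one is meant.

How it is judged:
On the way, in this order (a step that is already met when the one before it is completed fails the run):
1. the nipple lies between the wheels at the top of the ramp (x of nipple in the frame of stand between 0.057 and 0.067 m and z of nipple in the frame of stand below 0.05 m and linear speed of nipple below 0.03 m/s), for 0.2 s.
2. the keeper bolt is fully home behind it (value of joint keeper_bolt above 0.041 m and x of nipple in the frame of stand above 0.057 m), for 0.2 s.
At the end, for the whole second after the job is handed in: The nipple rests between the four wheels at the top (centre within 4 mm of the nest along the ramp and in height, axis within 0.07 rad of square to the ramp, at rest), and the keeper bolt is pushed in at least 41 of its 45 mm (x of nipple in the frame of stand between 0.058 and 0.066 m and z of nipple in the frame of stand between 0.043 and 0.0505 m and angle between the y axis of nipple and the y axis of stand, either way round below 0.07 rad and linear speed of nipple below 0.02 m/s and value of joint keeper_bolt above 0.041 m); the robot touches nothing.
It fails at once if the nipple was lifted off the bench or the ramp (z of nipple in the frame of ramp above 0.046 m).
It fails at once if the nipple rolled free on the slope (untouched and faster than 0.2 m/s) (x of nipple in the frame of ramp between 0 and 0.12 m and contact force between nipple and the arm below 0.02 N and contact force between nipple and the fingers below 0.02 N and linear speed of nipple above 0.2 m/s).
It fails at once if the nipple was thrown or ran away (linear speed of nipple above 0.5 m/s).
It fails at once if another thing on the bench was moved more than 2 cm (distance of any of blank_flange, dropper, marker from where it was at the start of the episode above 0.02 m).
It also fails if it takes over 51 s, if anything falls off the work surface, if the arm or the gripper's body presses on something with over 40 N, if the wrist force passes 120 N, or if a joint passes its speed limit or range.

## Working session

There is one attempt and no reset: what is moved stays moved. The work goes in short steps, Python scripts to look and compute and a tool call to move; the robot and the scene stay as the last step left them, time stands still between calls to the robot, and variables do not carry over. Pictures are saved under pics/ and viewed, and the job is handed in when it is done.

Besides the shell and the picture viewer there is one more tool, called after "Call:" as name(argument=value, ...), one argument or row to a line, values as JSON. play_rows: Moves the arm, as the interface text tells. Its arguments: {"type":"object","properties":{"fingers":{"type":"array"},"linear":{"type":"array"},"twist":{"type":"array"}},"required":["fingers","linear","twist"]}

```bash
mkdir -p pics; python3 - <<'E'
from rig import r, grab_frame
import cv2
for n in("side","top"):
    f=grab_frame(n); cv2.imwrite(f"pics/{n}0.png",cv2.cvtColor(f["img"],cv2.COLOR_RGB2BGR))
    print(n,{k:v for k,v in f.items() if k!="img"})
s=r.read_state(); print(s)
E
```

```text
side {'fx': 498.56026131549373, 'fy': 498.56026131549373, 'cx': 269.87093297427646, 'cy': 210.45793773290413, 'distortion': array([0.03144093, 0.        , 0.        , 0.        , 0.        ]), 'rvec': array([ 0.28154573, -2.54933863,  1.60685607]), 'tvec': array([0.48342474, 0.10371553, 0.88423372])}
top {'fx': 479.0230289781819, 'fy': 479.0230289781819, 'cx': 288.7383002654607, 'cy': 210.96533322675995, 'distortion': array([-0.10976131,  0.        ,  0.        ,  0.        ,  0.        ]), 'rvec': array([ 2.21490909, -2.15705994,  0.05795578]), 'tvec': array([-0.00555144,  0.51300319,  0.9096244 ])}
{'t': 0.1, 'joint_pos': array([-1.22041035e+00,  2.77088106e-01, -2.77294052e-02,  1.26803450e+00,
        4.78944337e-05,  1.46737966e+00]), 'qd': array([ 4.20033384e-04, -1.92206403e-03,  4.83826563e-03, -1.02334516e-03,
        3.36629184e-05,  4.09231595e-04]), 'tau': array([ 4.63005526e-04, -4.46706963e+01,  2.96128643e+01,  8.44762952e-03,
       -5.31605258e-05,  1.39246268e-07]), 'position': array([ 0.27378899, -0.56121593,  0.30285879]), 'eef_rot': array([[ 8.98786683e-01,  4.38385745e-01, -6.60650595e-04],
       [ 4.38386166e-01, -8.98784611e-01,  1.94722189e-03],
       [ 2.59851731e-04, -2.03975718e-03, -9.99997886e-01]]), 'ft_force': array([-0.29843451,  0.57978903,  0.03081423]), 'torque': array([-0.01878199,  0.11701288, -0.0093328 ]), 'finger_gap': 0.08506432478698477}
```

View pics/side0.png

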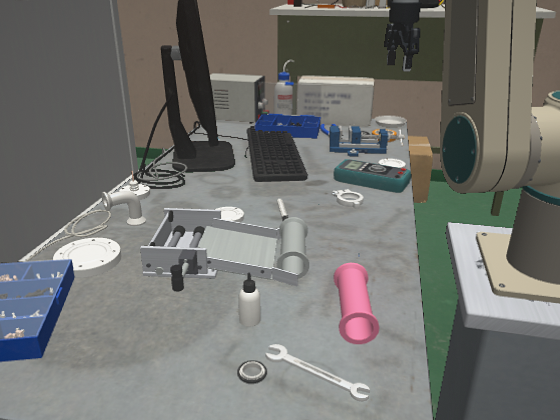

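View pics/top0.png

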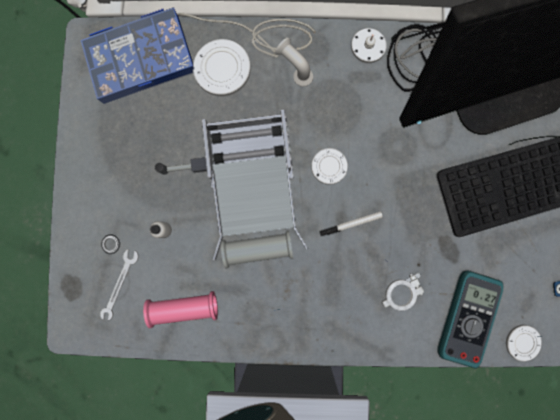

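Two things are nipple-shaped: the grey metal one at top (257,249) / side (293,247), and the pink one at top (181,309) / side (355,300). The grey one fits, since it is stainless-coloured and lies before the ramp foot. I'll confirm this in a crop.

```bash
python3 - <<'E'
import cv2
t=cv2.imread("pics/top0.png")[95:275,145:315]; cv2.imwrite("pics/c1.png",cv2.resize(t,None,fx=3.3,fy=3.3,interpolation=cv2.INTER_CUBIC))
t=cv2.imread("pics/side0.png")[190:330,130:390]; cv2.imwrite("pics/c2.png",cv2.resize(t,None,fx=3,fy=3,interpolation=cv2.INTER_CUBIC))
E
```

```text
(no output)
```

View pics/c1.png

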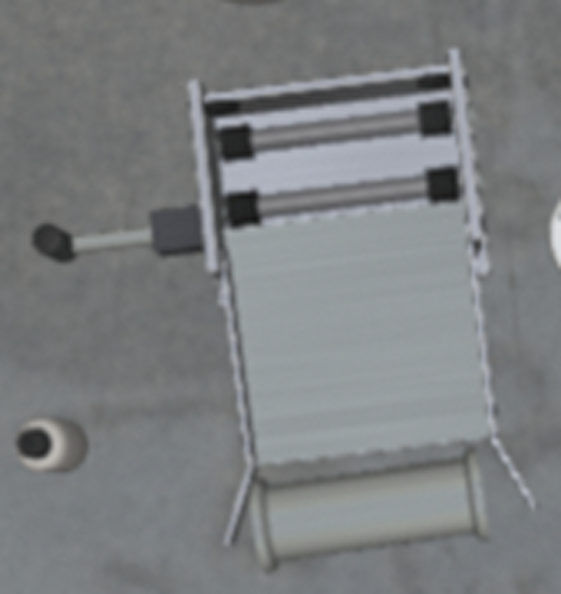

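View pics/c2.png

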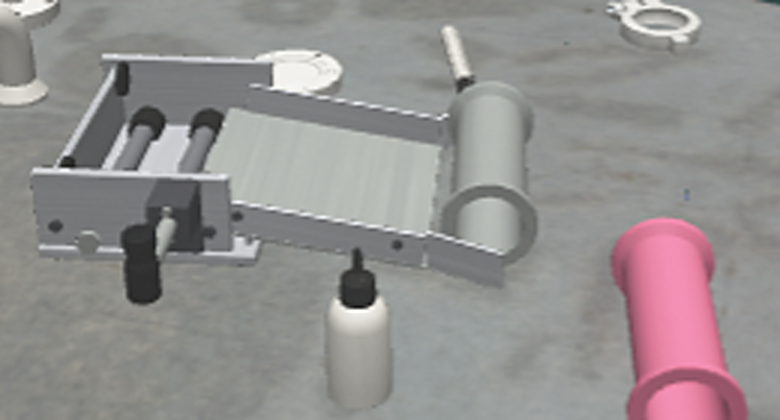

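The crop confirms it: the grey steel nipple lies in the flare mouth with its flanges at c1 (262,525) and (478,495). The pink one is a decoy. Next I'll fit the stand pose from landmarks.

```bash
cat > h.py <<'E'
import numpy as np, cv2
from scipy.optimize import least_squares
from rig import r, grab_frame
def cam(n):
    f=grab_frame(n); K=np.array([[f["fx"],0,f["cx"]],[0,f["fy"],f["cy"]],[0,0,1]]); return f,K
def ray(f,K,px,z):
    u=cv2.undistortPoints(np.array(px,float).reshape(-1,1,2),K,f["distortion"]).reshape(-1,2)
    R=cv2.Rodrigues(f["rvec"])[0]; C=-R.T@f["tvec"]
    d=np.c_[u,np.ones(len(u))]@R; return C+d*((np.broadcast_to(z,len(u))-C[2])/d[:,2])[:,None]
E
python3 - <<'E'
from h import *
f,K=cam("top")
c=lambda u,v:(145+u/3.3,95+v/3.3)
L=[((252,466),(-110,70,2)),((490,437),(-110,-70,2)),((228,228),(29,70,24.5)),((467,205),(29,-70,24.5)),
((243,208),(42,59.5,25)),((442,184),(42,-59.5,25)),((236,142),(82,59.5,25)),((434,118),(82,-59.5,25)),((45,240),(27.5,165,75)),
((212,270),(0,73,58)),((194,82),(112,73,58)),((455,50),(112,-73,58)),((228,545),(-154,90,25)),((533,506),(-154,-90,25))]
W=np.array([ray(f,K,c(*p),m[2]/1e3)[0] for p,m in L]); M=np.array([m for _,m in L])/1e3
def T(q,M):
    a=q[2]; return np.c_[q[0]+np.cos(a)*M[:,0]-np.sin(a)*M[:,1], q[1]+np.sin(a)*M[:,0]+np.cos(a)*M[:,1]]
s=least_squares(lambda q:(T(q,M)-W[:,:2]).ravel(),[.6,0,0],loss="soft_l1",f_scale=.003)
print(s.x); print(np.round((T(s.x,M)-W[:,:2])*1e3,1))
# nipple: outline corners -> axis at z .0275 ; flange ends extents
P=ray(f,K,[c(262,525),c(478,495)],.0275)
inv=lambda p:np.array([[np.cos(s.x[2]),np.sin(s.x[2])],[-np.sin(s.x[2]),np.cos(s.x[2])]])@(p[:2]-s.x[:2])
print(P,[inv(p) for p in P])
# side check
g,Kg=cam("side")
def proj(m):
    m=np.array(m,float)/1e3; xy=T(s.x,m); return cv2.projectPoints(np.c_[xy,m[:,2]],g["rvec"],g["tvec"],Kg,g["distortion"])[0].reshape(-1,2)
print(proj([(27.5,165,75),(0,73,58),(112,73,58),(-110,70,22),(-154,90,25)]))
E
```

```text
[0.57906173 0.08230069 0.14100507]
[[-0.4 -2.8]
 [-1.8 -0.5]
 [-1.5  0.9]
 [ 1.2  2.1]
 [ 0.9  0.8]
 [ 0.6 -0.7]
 [ 1.2  0.7]
 [ 1.1 -0.9]
 [ 0.4  0.8]
 [-1.3 -2.6]
 [ 1.7 -1.7]
 [ 0.6  2.1]
 [-0.6  1.8]
 [-2.8 -0.6]]
[[0.42679399 0.12820118 0.0275    ]
 [0.4475416  0.00407807 0.0275    ]] [array([-0.14430575,  0.06684439]), array([-0.1412081 , -0.05896266])]
[[176.27787921 267.71123584]
 [206.90421638 247.69819145]
 [141.10786694 245.07290679]
 [272.57015441 267.9222405 ]
 [298.31668283 274.01053879]]
```

```bash
cat >> h.py <<'E'
S=np.array([0.57906,0.08230,0.1410])
a=S[2]; Rs=np.array([[np.cos(a),-np.sin(a)],[np.sin(a),np.cos(a)]])
Rt=np.array([[np.cos(a),np.sin(a),0],[np.sin(a),-np.cos(a),0],[0,0,-1.]])  # tool x = stand x, tool y = stand -y
def to(x,y,z):  # stand mm -> tool move (mm, rotvec)
    from scipy.spatial.transform import Rotation as Q
    s=r.read_state(); R=s["eef_rot"]; p=np.r_[S[:2]+Rs@np.array([x,y])/1e3,z/1e3]
    print("lin",np.round(R.T@(p-s["position"])*1e3,1),"tw",np.round(Q.from_matrix(R.T@Rt).as_rotvec(),4),"world",p)
def st():
    s=r.read_state(); p=s["position"]; print("t",s["t"],"stand",np.round(Rs.T@(p[:2]-S[:2])*1e3,1),"z",round(p[2]*1e3,1),"F",np.round(Rs.T@s["ft_force"][:2],2),round(s["ft_force"][2],2),"gap",s["finger_gap"])
def save(n,name,box=None,k=1):
    f=grab_frame(n); i=cv2.cvtColor(f["img"],cv2.COLOR_RGB2BGR)
    if box: i=i[box[1]:box[3],box[0]:box[2]]
    cv2.imwrite("pics/"+name,cv2.resize(i,None,fx=k,fy=k,interpolation=cv2.INTER_CUBIC))
E
python3 -c "
from h import *
st();to(-200,2,200);to(-200,2,85)"
```

```text
t 0.2 stand [-392.6 -594.4] z 303.1 F [1.02 0.16] 0.4 gap 0.08523669977937219
lin [ 366.8 -508.1  103.9] tw [-1.400e-03  1.000e-04  3.128e-01] world [0.38076374 0.0561735  0.2       ]
lin [ 366.8 -507.9  218.9] tw [-1.400e-03  1.000e-04  3.128e-01] world [0.38076374 0.0561735  0.085     ]
```

Call:
play_rows(
  fingers=[-0.4,-0.4,-0.4,-0.4,-0.4,-0.4,-0.4,-0.4],
  linear=[
    [30,-42,8],
    [60,-84,17],
    [90,-126,26],
    [120,-168,34],
    [150,-208,43],
    [180,-250,51],
    [210,-292,60],
    [240,-334,68],
  ],
  twist=[
    [0,0,0.04],
    [0,0,0.08],
    [0,0,0.12],
    [0,0,0.16],
    [0,0,0.2],
    [0,0,0.24],
    [0,0,0.28],
    [0,0,0.313],
  ],
)

```text
t: 1.2
position: [0.3432, -0.1547, 0.2357]
eef_rot: [[0.99, 0.139, 0.001], [0.139, -0.99, -0.0], [0.001, 0.0, -1.0]]
ft_force: [1.7, -0.6, -0.3]
finger_gap: 0.0598
```

```bash
python3 -c "
from h import *
st();to(-200,2,200)"
```

```text
t 1.2 stand [-266.8 -201.5] z 235.7 F [ 1.59 -0.88] -0.33 gap 0.05978022199295382
lin [  66.4 -203.7   35.7] tw [ 0.0002 -0.0006 -0.0019] world [0.38076374 0.0561735  0.2       ]
```

Call:
play_rows(
  fingers=[-0.4,-0.4,-0.4,-0.4,-0.4,-0.4],
  linear=[
    [14,-45,9],
    [28,-90,18],
    [42,-135,27],
    [56,-180,36],
    [66,-204,36],
    [66,-204,36],
  ],
  twist=[
    [0,0,0],
    [0,0,0],
    [0,0,0],
    [0,0,-0.002],
    [0,0,-0.002],
    [0,0,-0.002],
  ],
)

```text
t: 1.95
position: [0.38, 0.0561, 0.1998]
eef_rot: [[0.989, 0.146, -0.0], [0.146, -0.989, -0.0], [-0.0, 0.0, -1.0]]
ft_force: [-0.2, 0.2, -0.7]
finger_gap: 0.0593
```

```bash
python3 -c "
from h import *
st();to(-200,2,90);save('side','s1.png',(200,100,420,340),2.5);save('top','t1.png',(145,95,315,335),2.5)"
```

```text
t 1.95 stand [-200.7    2. ] z 199.8 F [-0.22  0.2 ] -0.75 gap 0.059298153872492126
lin [  0.8   0.  109.8] tw [0.0001 0.0001 0.0055] world [0.38076374 0.0561735  0.09      ]
```

View pics/s1.png

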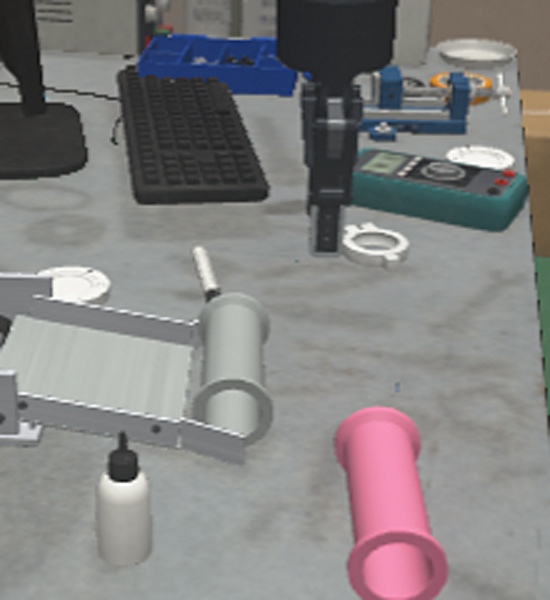

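View pics/t1.png

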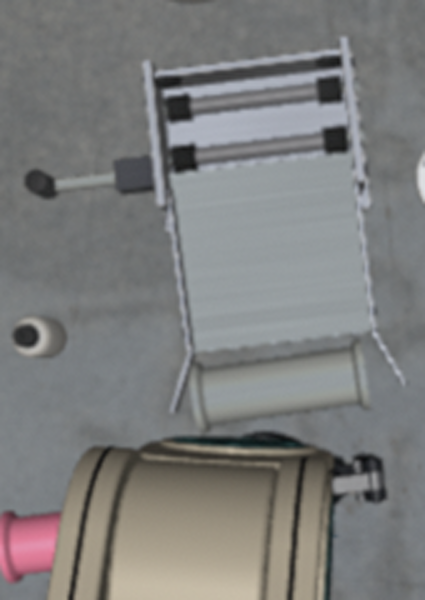

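Side view: gripper clear of everything, tip at (325,250), nipple undisturbed at (235,370). Descending behind it.

Call:
play_rows(
  fingers=[-0.4,-0.4,-0.4,-0.4,-0.4],
  linear=[
    [0,0,30],
    [0,0,60],
    [0,0,90],
    [1,0,110],
    [1,0,110],
  ],
  twist=[
    [0,0,0.004],
    [0,0,0.004],
    [0,0,0.004],
    [0,0,0.004],
    [0,0,0.004],
  ],
)

```text
t: 2.68
position: [0.3795, 0.054, 0.0888]
eef_rot: [[0.991, 0.136, -0.004], [0.136, -0.991, -0.0], [-0.004, -0.0, -1.0]]
ft_force: [0.9, -0.6, 0.4]
finger_gap: 0.0596
```

```bash
python3 -c "
from h import *
st();save('side','s2.png',(230,160,390,300),4)"
```

```text
t 2.675 stand [-201.6    0. ] z 88.8 F [ 0.83 -0.68] 0.43 gap 0.05961052161044777
```

View pics/s2.png

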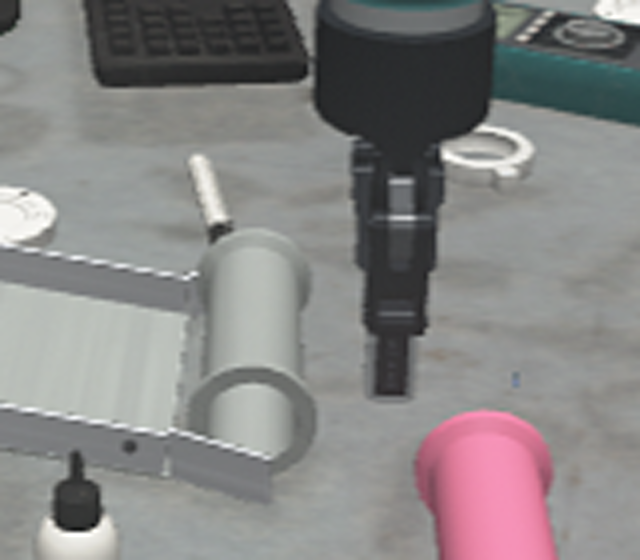

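```bash
python3 -c "
from h import *
g,K=cam('side')
for z in (15,20,25,30,42,48):
  for x in (-212.6,-201.6,-190.6):
    p=np.r_[S[:2]+Rs@np.array([x,37])/1e3,z/1e3]
    q=cv2.projectPoints(p[None],g['rvec'],g['tvec'],K,g['distortion'])[0].ravel()
    print(z,x,((q-[230,160])*4).round())
"
```

```text
15 -212.6 [410. 415.]
15 -201.6 [385. 414.]
15 -190.6 [360. 413.]
20 -212.6 [411. 405.]
20 -201.6 [386. 404.]
20 -190.6 [360. 403.]
25 -212.6 [412. 395.]
25 -201.6 [386. 394.]
25 -190.6 [361. 393.]
30 -212.6 [412. 386.]
30 -201.6 [387. 384.]
30 -190.6 [361. 383.]
42 -212.6 [414. 361.]
42 -201.6 [388. 360.]
42 -190.6 [363. 359.]
48 -212.6 [415. 349.]
48 -201.6 [389. 348.]
48 -190.6 [363. 347.]
```

```bash
python3 -c "
from h import *
st();to(-182,1,84)"
```

```text
t 2.775 stand [-1.998e+02  1.000e-01] z 90.4 F [0.31 0.56] -0.36 gap 0.05983010899328245
lin [17.8 -1.   6.4] tw [ 0.0002 -0.0002 -0.0038] world [0.39872564 0.05771302 0.084     ]
```

Call:
play_rows(
  fingers=[-0.4,-0.4,-0.4,-0.4,-0.4,-0.4],
  linear=[
    [5,0,3],
    [12,-1,6],
    [18,-1,6],
    [21,-1,6],
    [24,-1,6],
    [26,-1,6],
  ],
  twist=[
    [0,0,-0.004],
    [0,0,-0.004],
    [0,0,-0.004],
    [0,0,-0.004],
    [0,0,-0.004],
    [0,0,-0.004],
  ],
)

```text
t: 3.52
position: [0.4066, 0.0597, 0.0839]
eef_rot: [[0.99, 0.142, -0.0], [0.142, -0.99, -0.0], [-0.0, -0.0, -1.0]]
ft_force: [0.3, 0.1, 0.2]
finger_gap: 0.0599
```

```bash
python3 -c "
from h import *
st();to(-140,0,87);save('side','s3.png',(200,160,360,300),4)"
```

```text
t 3.525 stand [-173.9    1.9] z 83.9 F [0.34 0.08] 0.19 gap 0.05988587753699594
lin [33.9  1.9 -3.1] tw [-0.      0.0002  0.0019] world [0.44044937 0.06262534 0.087     ]
```

View pics/s3.png

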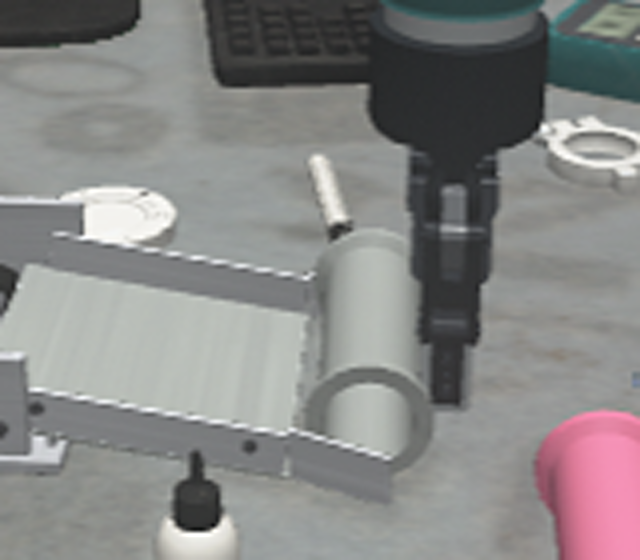

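The finger is at the tube's back (448,380), about in contact. Starting the push slowly.

Call:
play_rows(
  fingers=[-0.4,-0.4,-0.4,-0.4,-0.4,-0.4,-0.4,-0.4],
  linear=[
    [3,0,0],
    [6,0,0],
    [10,0,0],
    [14,1,0],
    [18,1,0],
    [22,1,-1],
    [26,1,-1],
    [30,2,-2],
  ],
  twist=[
    [0,0,0.002],
    [0,0,0.002],
    [0,0,0.002],
    [0,0,0.002],
    [0,0,0.002],
    [0,0,0.002],
    [0,0,0.002],
    [0,0,0.002],
  ],
)

```text
t: 4.58
position: [0.4352, 0.0621, 0.0854]
eef_rot: [[0.99, 0.141, -0.003], [0.141, -0.99, 0.0], [-0.003, -0.001, -1.0]]
ft_force: [-2.8, -0.5, 0.9]
finger_gap: 0.0593
```

```bash
python3 -c "
from h import *
st();to(-100,0,93.3);save('side','s4.png',(180,160,340,300),4);save('top','t4.png',(145,95,315,285),3)"
```

```text
t 4.575 stand [-145.3    0.2] z 85.4 F [-2.87 -0.14] 0.94 gap 0.05932869909433633
lin [45.2  0.2 -8.1] tw [-0.0007  0.0033  0.0003] world [0.4800524  0.06824667 0.0933    ]
```

View pics/s4.png

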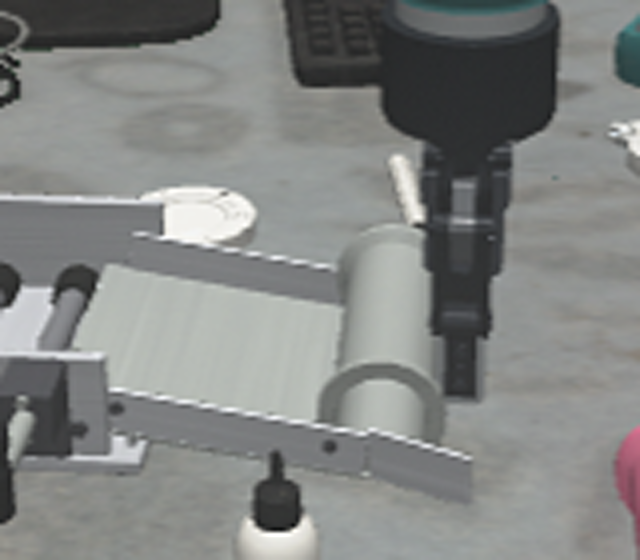

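View pics/t4.png

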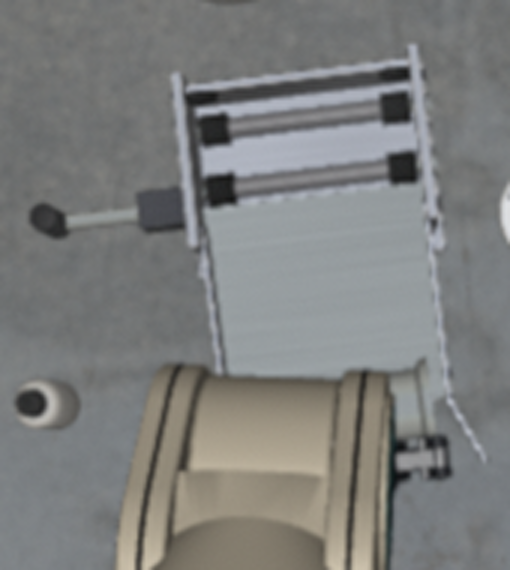

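The nipple is square at the ramp foot, sitting toward the left cheek with its right flange about 7 px from the right cheek. Pushing on up the slope.

Call:
play_rows(
  fingers=[-0.4,-0.4,-0.4,-0.4,-0.4,-0.4,-0.4,-0.4],
  linear=[
    [5,0,-1],
    [10,0,-2],
    [15,0,-3],
    [20,0,-4],
    [25,0,-5],
    [30,0,-6],
    [35,0,-6],
    [40,0,-7],
  ],
  twist=[
    [0,0.002,0],
    [0,0.003,0],
    [0,0.003,0],
    [0,0.003,0],
    [0,0.003,0],
    [0,0.003,0],
    [0,0.003,0],
    [0,0.003,0],
  ],
)

```text
t: 5.68
position: [0.4765, 0.0676, 0.0929]
eef_rot: [[0.99, 0.14, 0.003], [0.14, -0.99, 0.0], [0.003, -0.0, -1.0]]
ft_force: [-1.4, 0.5, 1.6]
finger_gap: 0.0598
```

```bash
python3 -c "
from h import *
st();to(-65,0,99);save('side','s5.png',(160,160,320,300),4);save('top','t5.png',(145,95,315,285),3)"
```

```text
t 5.675 stand [-1.037e+02 -1.000e-01] z 92.9 F [-1.33  0.65] 1.61 gap 0.05983281222092759
lin [38.7 -0.2 -6. ] tw [-0.     -0.0029 -0.0002] world [0.51470506 0.07316534 0.099     ]
```

View pics/s5.png

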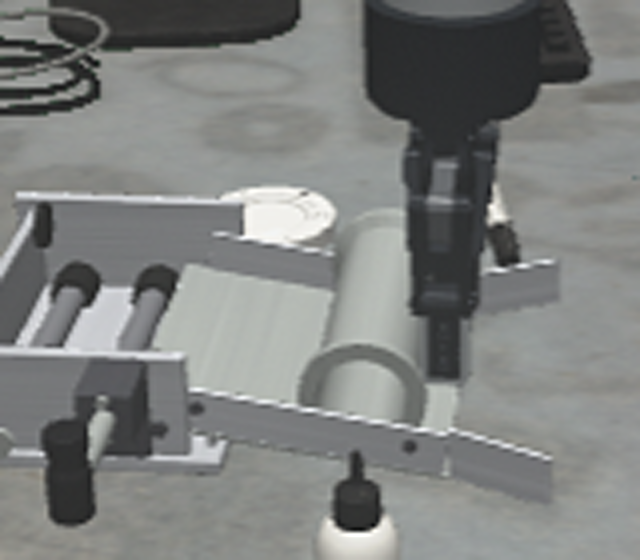

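View pics/t5.png

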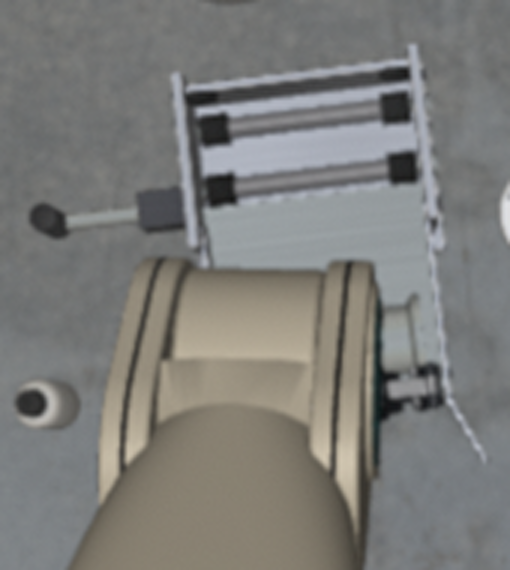

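It sits on the ramp against the fingers and is square. Continuing.

Call:
play_rows(
  fingers=[-0.4,-0.4,-0.4,-0.4,-0.4,-0.4,-0.4,-0.4],
  linear=[
    [5,0,-1],
    [10,0,-2],
    [16,0,-3],
    [22,0,-4],
    [28,0,-5],
    [34,0,-6],
    [39,0,-6],
    [44,0,-7],
  ],
  twist=[
    [0,-0.002,0],
    [0,-0.002,0],
    [0,-0.002,0],
    [0,-0.002,0],
    [0,-0.002,0],
    [0,-0.002,0],
    [0,-0.002,0],
    [0,-0.002,0],
  ],
)

```text
t: 6.78
position: [0.5199, 0.0738, 0.1]
eef_rot: [[0.99, 0.14, 0.001], [0.14, -0.99, 0.0], [0.001, -0.0, -1.0]]
ft_force: [-3.3, -0.4, 1.3]
finger_gap: 0.06
```

```bash
python3 -c "
from h import *
st();to(-20,0,106.3);save('side','s6.png',(140,160,300,300),4)"
```

```text
t 6.775 stand [-59.8  -0.1] z 100.0 F [-3.31  0.07] 1.26 gap 0.0600292001822176
lin [39.8 -0.1 -6.3] tw [-0.0001 -0.0005 -0.0002] world [0.55925848 0.07948933 0.1063    ]
```

View pics/s6.png

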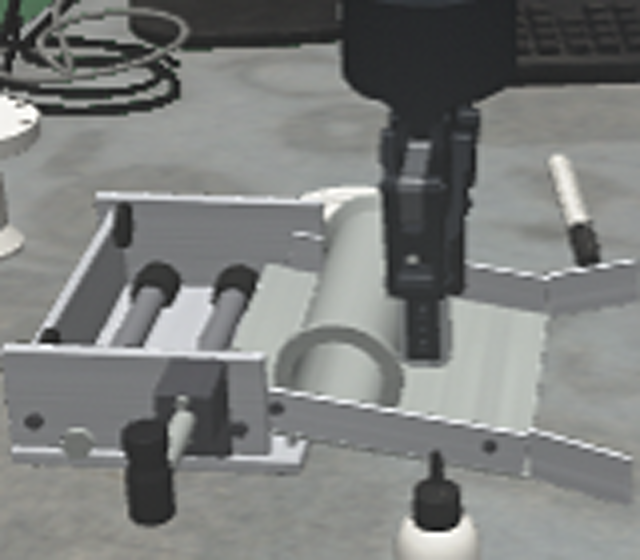

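Halfway up, still in contact. Continuing.

Call:
play_rows(
  fingers=[-0.4,-0.4,-0.4,-0.4,-0.4,-0.4,-0.4,-0.4],
  linear=[
    [5,0,-1],
    [10,0,-2],
    [16,0,-3],
    [22,0,-4],
    [28,0,-5],
    [34,0,-6],
    [39,0,-6],
    [44,0,-7],
  ],
  twist=[
    [0,0,0],
    [0,0,0],
    [0,0,0],
    [0,0,0],
    [0,0,0],
    [0,0,0],
    [0,0,0],
    [0,0,0],
  ],
)

```text
t: 7.82
position: [0.5634, 0.0799, 0.107]
eef_rot: [[0.99, 0.14, 0.001], [0.14, -0.99, 0.0], [0.001, -0.0, -1.0]]
ft_force: [-1.8, 0.3, 1.4]
finger_gap: 0.0596
```

```bash
python3 -c "
from h import *
st();to(22,0,109);save('side','s7.png',(120,160,280,300),4)"
```

```text
t 7.825 stand [-15.8  -0.1] z 107.0 F [-1.7   0.58] 1.43 gap 0.059615411165934745
lin [37.8 -0.1 -2. ] tw [-0.     -0.0006 -0.0001] world [0.60084167 0.08539173 0.109     ]
```

View pics/s7.png

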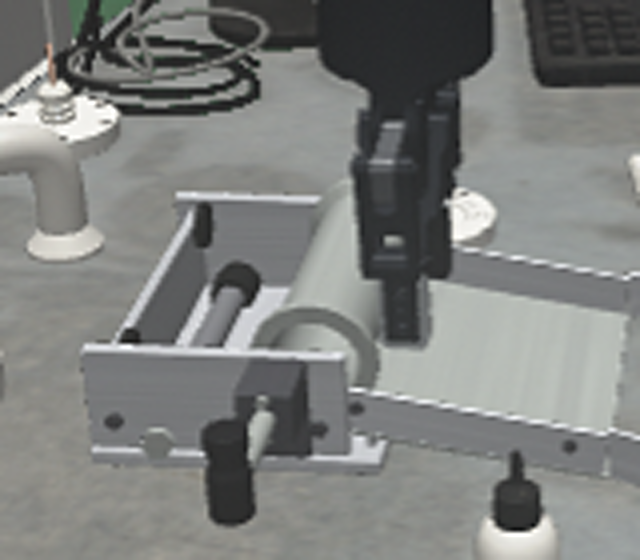

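Call:
play_rows(
  fingers=[-0.4,-0.4,-0.4,-0.4,-0.4,-0.4,-0.4,-0.4],
  linear=[
    [4,0,-1],
    [8,0,-1],
    [13,0,-2],
    [18,0,-2],
    [22,0,-2],
    [26,0,-2],
    [30,0,-2],
    [34,0,-2],
  ],
  twist=[
    [0,0,0],
    [0,0,0],
    [0,0,0],
    [0,0,0],
    [0,0,0],
    [0,0,0],
    [0,0,0],
    [0,0,0],
  ],
)

```text
t: 8.88
position: [0.5976, 0.0847, 0.1092]
eef_rot: [[0.99, 0.14, 0.002], [0.14, -0.99, 0.0], [0.002, 0.0, -1.0]]
ft_force: [0.4, -0.4, 0.0]
finger_gap: 0.0596
```

```bash
python3 -c "
from h import *
st();save('side','s8.png',(120,160,280,300),4)"
```

```text
t 8.875 stand [18.7 -0.3] z 109.2 F [ 0.31 -0.46] 0.01 gap 0.05963166745127668
```

View pics/s8.png

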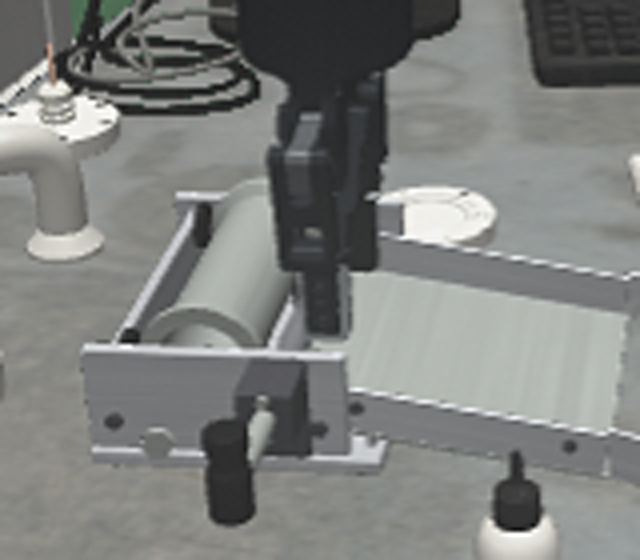

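The nipple has dropped between the wheels (flange at (195,330), by the buffers). I'll let it settle, then back off and lift.

Call:
play_rows(
  fingers=[-0.4,-0.4,-0.4,-0.4,-0.4,-0.4,-0.4,-0.4],
  linear=[
    [0,0,0],
    [0,0,0],
    [-5,0,0],
    [-12,0,0],
    [-15,0,-20],
    [-15,0,-50],
    [-15,0,-80],
    [-15,0,-80],
  ],
  twist=[
    [0,0,0],
    [0,0,0],
    [0,0,0],
    [0,0,0],
    [0,0,0],
    [0,0,0],
    [0,0,0],
    [0,0,0],
  ],
)

```text
t: 9.93
position: [0.5844, 0.0826, 0.1936]
eef_rot: [[0.99, 0.14, 0.009], [0.14, -0.99, 0.0], [0.009, 0.001, -1.0]]
ft_force: [0.1, 0.6, -0.7]
finger_gap: 0.0597
```

```bash
python3 -c "
from h import *
st();to(27.5,215,190);save('side','s9.png',(120,160,280,300),4)
f,K=cam('side')"
```

```text
t 9.925 stand [ 5.4 -0.4] z 193.6 F [0.14 0.56] -0.7 gap 0.05973392543964806
lin [  22.1 -215.4    3.6] tw [ 0.0009 -0.0091 -0.0001] world [0.57607244 0.299031   0.19      ]
```

View pics/s9.png

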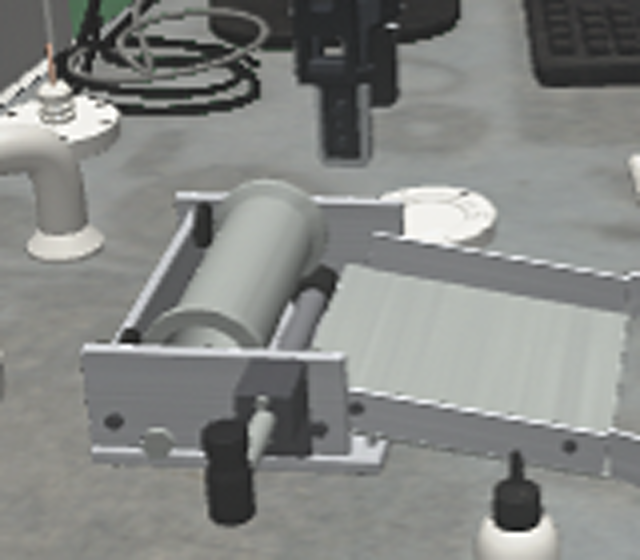

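Nipple seated. Moving over to the outer side of the knob and shutting the fingers.

Call:
play_rows(
  fingers=[1,1,1,1,1,1,1,1],
  linear=[
    [4,-36,0],
    [8,-72,0],
    [12,-108,0],
    [16,-144,0],
    [20,-180,2],
    [22,-215,4],
    [22,-215,4],
    [22,-215,4],
  ],
  twist=[
    [0,0,0],
    [0,0,0],
    [0,0,0],
    [0,0,0],
    [0,-0.005,0],
    [0,-0.005,0],
    [0,-0.005,0],
    [0,-0.005,0],
  ],
)

```text
t: 11.02
position: [0.5924, 0.2216, 0.185]
eef_rot: [[0.971, 0.239, -0.017], [0.239, -0.97, 0.041], [-0.007, -0.044, -0.999]]
ft_force: [-0.0, 1.0, -0.1]
finger_gap: 0.0001
```

```bash
python3 -c "
from h import *
st();to(27.5,212,121);save('side','s10.png',(80,120,280,320),3);save('top','t10.png',(125,75,315,285),2.8)"
```

```text
t 11.025 stand [ 32.8 136. ] z 185.0 F [0.13 0.95] -0.14 gap 0.00010769422140718058
lin [  2.7 -73.3  67.2] tw [-0.0437  0.0087  0.1002] world [0.57649404 0.29606077 0.121     ]
```

View pics/s10.png

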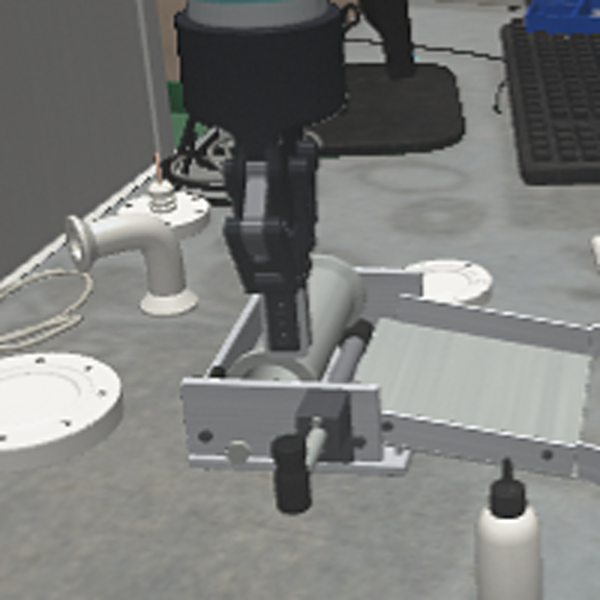

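View pics/t10.png

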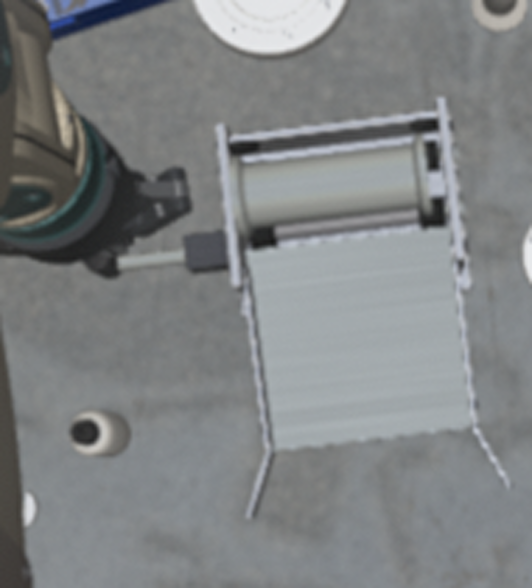

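```bash
python3 -c "
from h import *
s=r.read_state();st();print(s['joint_pos'].round(3),s['qd'].round(3));to(27.5,215,190)"
```

```text
t 11.125 stand [ 32.7 136. ] z 185.1 F [-1.08  0.12] 0.23 gap 0.0001499172048099696
[ 0.24   0.373 -0.156  1.049  0.044  3.141] [-0.005 -0.003 -0.002  0.    -0.002  0.   ]
lin [  2.7 -79.3  -1.4] tw [-0.0437  0.0086  0.1002] world [0.57607244 0.299031   0.19      ]
```

Joint 6 hit its range at that yaw (q6 = 3.14). I'll turn the tool a quarter turn the other way, so that it pushes with the side of the shut fingers.

```bash
cat >> h.py <<'E'
b=a+np.pi/2
Rt=np.array([[np.cos(b),np.sin(b),0],[np.sin(b),-np.cos(b),0],[0,0,-1.]])  # tool x = stand y, tool y = stand x
E
python3 -c "
from h import *
to(27.5,215,190)"
```

```text
lin [  2.7 -79.3  -1.4] tw [-0.0405 -0.0272 -1.4703] world [0.57607244 0.299031   0.19      ]
```

Call:
play_rows(
  fingers=[1,1,1,1,1,1,1,1],
  linear=[
    [0,0,-5],
    [0,-10,-5],
    [1,-20,-5],
    [1,-35,-4],
    [2,-50,-3],
    [3,-65,-2],
    [3,-79,-1],
    [3,-79,-1],
  ],
  twist=[
    [0,0,-0.18],
    [0,0,-0.36],
    [0,0,-0.54],
    [-0.01,0,-0.72],
    [-0.01,-0.01,-0.9],
    [-0.02,-0.01,-1.08],
    [-0.03,-0.02,-1.26],
    [-0.04,-0.027,-1.44],
  ],
)

```text
t: 12.12
position: [0.5762, 0.2995, 0.1897]
eef_rot: [[-0.117, 0.993, -0.0], [0.993, 0.117, -0.0], [-0.0, -0.0, -1.0]]
ft_force: [0.0, 0.3, -0.2]
finger_gap: 0.0005
```

```bash
python3 -c "
from h import *
s=r.read_state();st();print(s['joint_pos'].round(3));to(27.5,215,190)"
```

```text
t 12.125 stand [ 27.7 215.4] z 189.7 F [0.07 0.3 ] -0.17 gap 0.0004661943287052883
[ 0.38   0.395 -0.112  1.064  0.     1.833]
lin [-0.4 -0.2 -0.3] tw [-0.0005  0.     -0.0235] world [0.57607244 0.299031   0.19      ]
```

Call:
play_rows(
  fingers=[1,1,1,1,1],
  linear=[
    [0,0,20],
    [0,0,40],
    [0,0,60],
    [0,0,68],
    [0,0,68],
  ],
  twist=[
    [0,0,-0.023],
    [0,0,-0.023],
    [0,0,-0.023],
    [0,0,-0.023],
    [0,0,-0.023],
  ],
)

```text
t: 12.75
position: [0.5758, 0.2986, 0.1205]
eef_rot: [[-0.133, 0.991, -0.003], [0.991, 0.133, -0.001], [-0.0, -0.003, -1.0]]
ft_force: [-0.1, 0.6, -0.1]
finger_gap: 0.0002
```

```bash
python3 -c "
from h import *
st();to(27.5,190,121);to(27.5,139,121);save('side','s11.png',(80,120,280,320),3);save('top','t11.png',(105,75,315,285),2.8)"
```

```text
t 12.75 stand [ 27.2 214.6] z 120.5 F [0.02 0.55] -0.06 gap 0.00017214522549649362
lin [-24.6   0.5  -0.5] tw [-0.0026  0.0003 -0.0074] world [0.57958577 0.2742791  0.121     ]
lin [-75.6   0.9  -0.5] tw [-0.0026  0.0003 -0.0074] world [0.58675297 0.22378522 0.121     ]
```

View pics/s11.png

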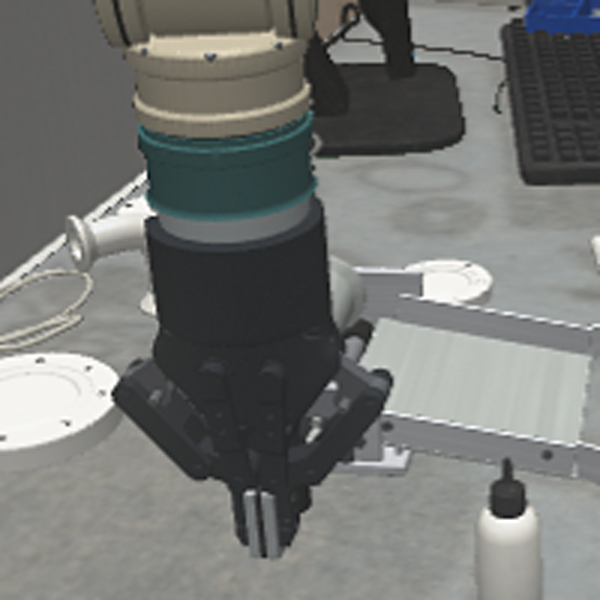

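View pics/t11.png

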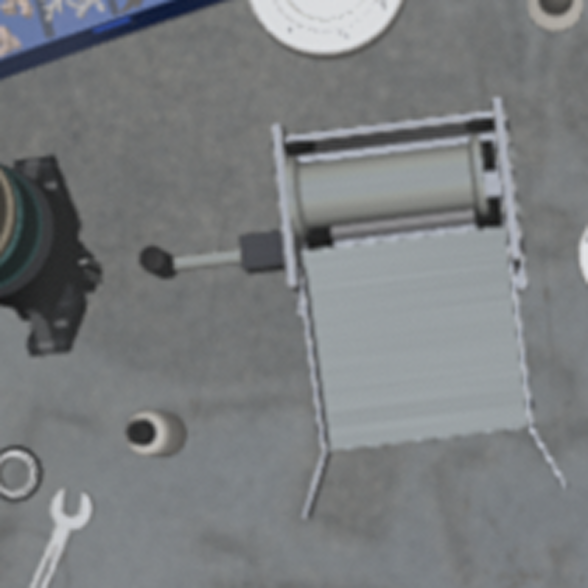

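```bash
python3 -c "
from h import *
f,K=cam('top')
p=ray(f,K,[(105+142/2.8,75+432/2.8)],.084)[0]; print('dropper',Rs.T@(p[:2]-S[:2]))
for q in [(40,160),(48,350)]:
  p=ray(f,K,[(105+q[0]/2.8,75+q[1]/2.8)],.09)[0]; print(Rs.T@(p[:2]-S[:2]))
p=ray(f,K,[(105+152/2.8,75+260/2.8)],.075)[0]; print('knob',Rs.T@(p[:2]-S[:2]))
"
```

```text
dropper [-0.08552048  0.17795718]
[0.09877523 0.22756348]
[-0.02623063  0.23278155]
knob [0.02659678 0.16310532]
```

Knuckles clear the dropper by over 30 mm. Pushing the knob.

Call:
play_rows(
  fingers=[1,1,1,1,1,1,1,1],
  linear=[
    [-10,0,0],
    [-20,0,0],
    [-28,0,0],
    [-34,0,0],
    [-40,0,0],
    [-46,0,0],
    [-52,0,0],
    [-58,0,0],
  ],
  twist=[
    [0,0,-0.007],
    [0,0,-0.007],
    [0,0,-0.007],
    [0,0,-0.007],
    [0,0,-0.007],
    [0,0,-0.007],
    [0,0,-0.007],
    [0,0,-0.007],
  ],
)

```text
t: 13.9
position: [0.5845, 0.2413, 0.1217]
eef_rot: [[-0.141, 0.99, -0.0], [0.99, 0.141, 0.0], [0.0, 0.0, -1.0]]
ft_force: [0.5, 2.0, 1.1]
finger_gap: -0.0002
```

```bash
python3 -c "
from h import *
st();to(27.5,139,121);save('top','t12.png',(105,75,315,285),2.8)"
```

```text
t 13.9 stand [ 27.7 156.7] z 121.7 F [0.78 1.9 ] 1.1 gap -0.0001581003484911103
lin [-17.7  -0.2   0.7] tw [ 0.     -0.0005  0.0001] world [0.58675297 0.22378522 0.121     ]
```

View pics/t12.png

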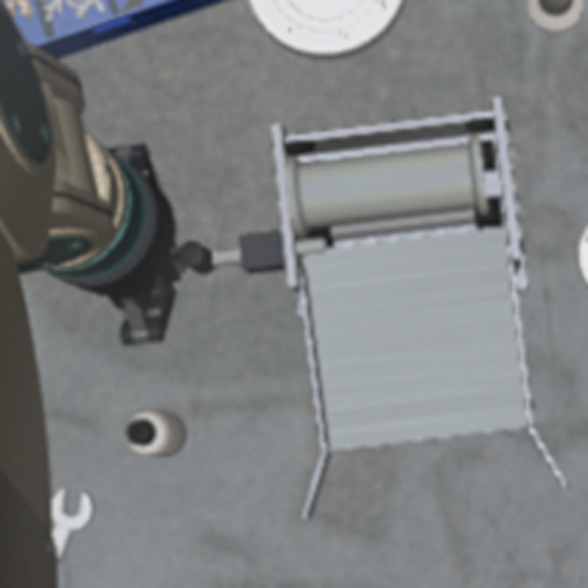

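The bolt is moving: its tip shows at (325,243) and the knob at (193,258), with about 2 N on the tool. Pushing on gently.

Call:
play_rows(
  fingers=[1,1,1,1,1],
  linear=[
    [-5,0,0],
    [-10,0,0],
    [-14,0,0],
    [-16,0,0],
    [-17,0,0],
  ],
  twist=[
    [0,0,0],
    [0,0,0],
    [0,0,0],
    [0,0,0],
    [0,0,0],
  ],
)

```text
t: 14.58
position: [0.5867, 0.2246, 0.1216]
eef_rot: [[-0.14, 0.99, -0.0], [0.99, 0.14, 0.0], [0.0, -0.0, -1.0]]
ft_force: [0.8, 3.9, 1.4]
finger_gap: 0.0001
```

```bash
python3 -c "
from h import *
st()
f,K=cam('top');save('top','t13.png',(105,75,315,285),2.8)"
```

```text
t 14.575 stand [ 27.5 139.8] z 121.6 F [1.32 3.79] 1.45 gap 6.902101061779075e-05
```

View pics/t13.png

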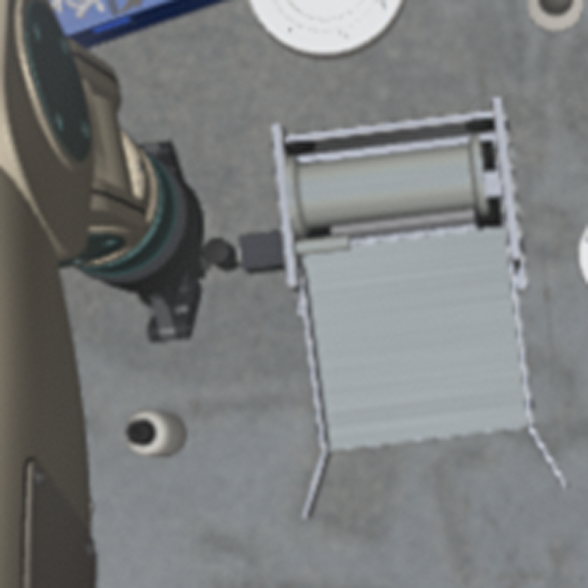

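Call:
play_rows(
  fingers=[1,1,1,1],
  linear=[
    [-2,0,0],
    [-3,0,0],
    [-4,0,0],
    [-4,0,0],
  ],
  twist=[
    [0,0,0],
    [0,0,0],
    [0,0,0],
    [0,0,0],
  ],
)

```text
t: 15.18
position: [0.5867, 0.224, 0.1217]
eef_rot: [[-0.143, 0.99, -0.002], [0.99, 0.143, 0.008], [0.009, -0.0, -1.0]]
ft_force: [-1.0, 11.5, 1.2]
finger_gap: -0.0001
```

```bash
python3 -c "
from h import *
st()
f,K=cam('top');save('top','t14.png',(155,115,275,205),6)"
```

```text
t 15.175 stand [ 27.4 139.2] z 121.7 F [ 0.64 11.53] 1.18 gap -9.587513433845411e-05
```

View pics/t14.png

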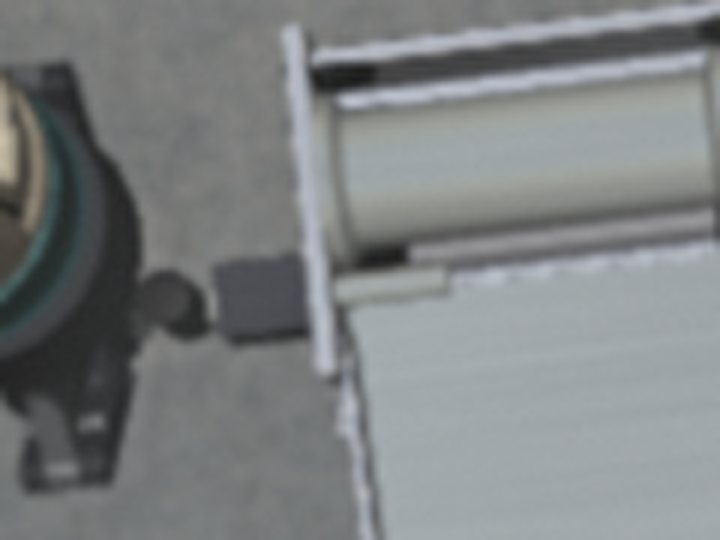

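The tool was stopped at y = 139.2 mm with the force up to 11.5 N, which fits the bolt's end stop. The tip shows at (448,278), behind the flange. Backing off and up.

Call:
play_rows(
  fingers=[1,1,1,1,1,1,1,1],
  linear=[
    [8,0,0],
    [25,0,0],
    [45,0,0],
    [60,0,0],
    [60,0,-40],
    [60,0,-90],
    [60,0,-120],
    [60,0,-120],
  ],
  twist=[
    [0,0,0],
    [0,0,0],
    [0,0,0],
    [0,0,0],
    [0,0,0],
    [0,0,0],
    [0,0,0],
    [0,0,0],
  ],
)

```text
t: 16.27
position: [0.5805, 0.2815, 0.2452]
eef_rot: [[-0.141, 0.99, 0.006], [0.99, 0.141, 0.002], [0.001, 0.006, -1.0]]
ft_force: [-0.2, -0.4, -0.4]
finger_gap: 0.0001
```

```bash
python3 -c "
from h import *
st()
f,K=cam('top');save('top','t15.png',(105,75,315,285),2.8);save('side','s15.png',(80,160,280,320),3.5)"
```

```text
t 16.275 stand [ 29.4 197.1] z 245.2 F [-0.22 -0.42] -0.44 gap 0.00014256209169902302
```

View pics/t15.png

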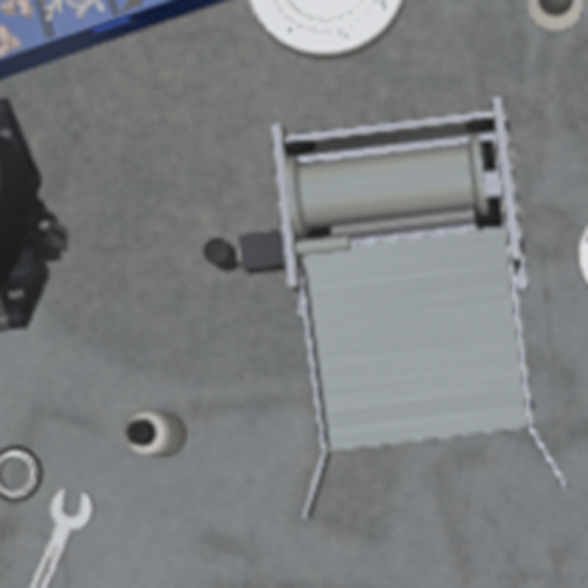

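View pics/s15.png

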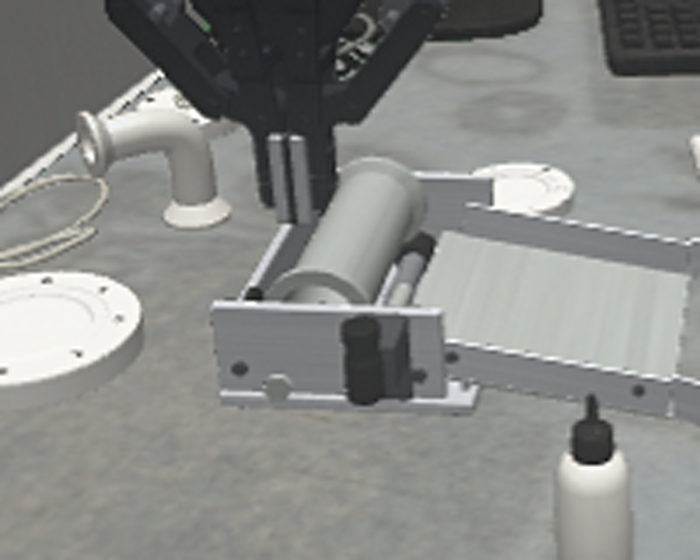

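```bash
python3 -c "
from h import *
f,K=cam('top')
g=lambda q,z:(Rs.T@(ray(f,K,[(105+q[0]/2.8,75+q[1]/2.8)],z)[0][:2]-S[:2])*1e3).round(1)
print('knob',g((215,250),.075),'tip',g((351,244),.045),'flangeL',g((292,193),.0469),'flangeR',g((479,179),.0469),'axis mid',g((387,187),.0469))
"
```

```text
knob [ 28.1 120.8] tip [26.8 34.8] flangeL [65.9 70.8] flangeR [ 60.4 -56. ] axis mid [62.3  6.3]
```

The knob is 120.8 mm left (home is 120) and the bolt tip is at y = 34.8 mm (35.5 expected). The nipple axis is at x ≈ 62 mm and parallel to the wheel shaft in t14 (both slopes ≈ -0.12). Handing in.

```bash
python3 -c "
from rig import hand_in
print(hand_in())"
```

```text
the job is handed in; nothing more can be done
None
```

I rolled the stainless nipple up the ramp with the partly closed fingertips, and it dropped between the wheels by the buffers. I then pushed the keeper bolt to its end stop with the side of the shut fingers, withdrew the arm and handed in at about 16 s. `hand_in()` gave no verdict.

Last checks, all from camera images after the arm was clear:

| Check | Measured | Expected |
|---|---|---|
| Nipple centre, stand x | about 62 mm | 62 mm |
| Bolt knob, left of the middle | 120.8 mm | 120 mm when home |
| Bolt tip, stand y | 34.8 mm | 35.5 mm when home |
| Push force at the bolt's stop | 11.5 N, no further travel | well above the 2 N of friction |

- **Disagreement on squareness:** hand-picked flange ends suggested the axis is about 0.04 rad off square, while the tube edge ran parallel to the wheel shaft. Both are within the 0.07 rad limit.
- **Nipple height not measured:** I judged that it had dropped from the side view only.
- **Nipple off-centre:** it lies about 6 mm left of the middle, near the left side plate, at the edge of its normal end play.
- **Joint limit on the way:** the first move to the knob was stopped by joint 6's range, so I turned the tool a quarter turn before pushing.
- **Other things on the bench:** I saw no sign that the dropper, the marker or the blank flange had moved, but did not re-measure them.

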